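# Click the ticket cassette into the counter's dock

## Task

Load the blue ticket cassette into the counting machine's dock: set it in the open trough with its long side notch towards the red pawl, then push it in under the clear hood, until the sprung red pawl clicks into its notch and holds it against the yellow sprung plate. Push gently, with no more than about 17 N: the plate is damaged if it is rammed far back. Let go and leave it latched there, without disturbing the orange cassette, the stapler or the stamp.

Things in the scene. Friction and masses are not known exactly. Their poses are not given: they have to be found in the camera images.
- cassette: Blue plastic ticket cassette, loose, upright on the table, 200 to 350 g: 100 long (x) x 56 wide (y) x 40 high (mm), origin at the centre of its underside, +x is the leading end. Black grip fin on top, over the rear half. A notch 13 deep, full height, in its -y side from x = -32 to x = +15 mm.
- cassette_fin (a point): Centre of the black upright grip fin: 30 long (x) x 12 thick (y) x 36 high, centred at x = -22, y = 0 of the cassette; it stands on the 40 high body, so its top is 76 above the underside.
- cassette_shoulder (a point): On the cassette's -y side, front end of the notch (x = +15, 20 above the underside): the shoulder that the pawl catches.
- dock: Fixed grey and aluminium dock, 303 (x, -145 to +158) x 118 (y) mm, origin on its underside at table height. A trough runs along x; the cassette goes in towards +x, its x and y axes parallel to the dock's. Floor 10 above the table. Pawl and plate sit on an adjustable carriage, set differently each time, not measured: latched, the cassette's origin lies anywhere from x = +6 to +46.
- dock_trough (a point): On the trough floor at dock x = -85, y = 0: with its origin here the cassette can be lowered freely to the floor, clear of walls, hood and pawl.
- dock_mouth (a point): On the trough floor at dock x = -30, y = 0. From here inwards the walls leave a channel 59 wide, tops 40 above the table (below the cassette's top); outwards they flare, to 98 wide at x = -87. Slamming or jamming the cassette against the dock (70 N) damages it.
- dock_hood (a point): Middle of the front lower edge of the fixed clear hood, dock x = +55, 55 above the table; it covers the trough from there to x = +152, so the cassette's body (top 50 above the table) slides in under it while the fin stays outside.
- pawl (a joint): Red sprung pawl at the dock's -y wall, its nose reaching into the channel 28 to 38 mm above the table. 0 rad: sprung in (free, or clicked into the notch); 0.13 to 0.2 while the cassette's full-width front holds it aside. It resists with 3 to 8 N until it clicks in behind the shoulder. Then the cassette cannot go back; let go before the click, it is not held.
- ejector (a joint): Yellow sprung plate, 48 wide x 26 high (mm), at the inner end of the trough. 0 m: fully out; grows as the cassette presses it towards dock +x, 1300 N/m. The click comes with it about 0.006 in, at 8 to 12 N of push in all; beyond, force rises 1.3 N per mm. Damaged beyond 0.014 (18 N). About 0.005 when the cassette rests latched.
- spare: Orange cassette of the same shape as the blue one, loose on the table, to be left alone. Origin at the centre of its underside.
- stapler: Red and black stapler, 125 x 36 x 48 high, loose on the table, to be left alone. Origin at the centre of its underside.
- stamp: Hand stamp with wooden handle, 50 x 36 x 80 high, loose on the table, to be left alone. Origin at the centre of its underside.
Not all that is in view belongs to the job. Of the things that look like the cassette, the largest one is meant.

How it is judged:
By the outcome, as a careful person would: the job done as asked, in the order asked, and still so for the second after the job is handed in, with the robot touching nothing.
It also fails if it takes over 70 s, if anything falls off the work surface, if the arm or the gripper's body presses on something with over 40 N, if the wrist force passes 120 N, or if a joint passes its speed limit or range.

## Robot

A 7-joint arm with a two-finger parallel gripper is mounted at the origin on the work surface. World frame = base frame: x ahead of the robot, y to its left, z up, the work surface at z = 0. Lengths are in m, angles in rad, forces in N, time in s.
With the tool pointing down it reaches from about 0.425 to 0.875 m from the base axis. Payload 4.7 kg.
Tool frame: the origin (TCP) lies between the finger pads; the fingertips stand 14 mm ahead of it and the grasp point (between the pads) lies 5 mm behind it; z points along the fingers, y is the line along which they close (so a half turn about z gives the same grasp; the last joint's range is limited). The gripper opens to 87 mm and grips with 3 to 60 N. Pads are 19 mm wide; open, the fingers measure 117 mm over their backs; the gripper's body (75 mm by 190 mm) begins 51 mm behind the grasp point.
Start: joints at [0.014, 0.321, -0.07, 1.45, 0.023, 1.371, -0.057], TCP at [0.65, -0, 0.237] pointing down, gripper open.
Joint ranges: [-2.86, 2.86], [-0.3, 2.09], [-1.38, 1.24], [0.06, 2.45], [-1.56, 4.7], [0.09, 2.05], [-2.69, 2.69]. Speed limits (rad/s): [2.57, 2.57, 3.14, 3.14, 3.14, 3.14, 3.14].

## Interface

Orientations are given as a rotation vector (axis times angle).
In Python, from bench import get_state, get_image, camera_params, close_job gives the robot as it stands. The module is installed in compiled form; this text tells all that it offers.
- The arm moves only by the tool arm_command, never from a script. Its argument "motion" is a list of rows, each a list of 5 numbers: the finger opening in mm, from 0 to 87, then the shift along the tool's x, y, z in mm, then the turn about the tool's z in degrees. In form: [[gripper, x, y, z, spin], ...]. A call has 1 to 5 rows; each row is the pose to reach, as a shift and turn from the pose commanded when the call began, along the tool's axes at that moment; what a row does not reach only later rows make up. A row lasts 1/12 s, in which the tool goes at most 41.7 mm and 7.16 degrees, less where a joint would pass 70% of its speed; a pose out of reach is approached as far as the arm can. A call with a gripper value outside its range is refused whole. The fingers move at their own pace and stop on an object; "newtons" is the grip in N (left out, the last holds). Time passes only in rows, so rows that repeat a pose let the fingers close. It gives the time, the measured TCP pose, the force, the opening and the grip force at its end, in the units of the state.
- get_state(): the state, without advancing time (a new reading comes with each control period).
- get_image(name): name is "scene" or "side" or "wrist"; returns (picture, depth): 480x640x3 uint8, red, green, blue; 480x640 float32, m along the optical axis (not along the pixel's ray), 0 where there is no reading.
- camera_params(name): a dict with "intrinsics" (3x3 intrinsics, pixels), "extrinsics" (4x4, takes a point from camera to world coordinates). Camera axes: x right, y down, z forward; pixel columns grow to the right and rows downward; lengths in m; the calibration is good to about 2 mm. A picture is of the moment at which its call begins: read the wrist's pose just before it. camera_params takes no time and is no camera call; for the wrist camera it gives the pose at the moment of the call.
- close_job(): hands the job in; it is judged then, once.
The state is a dict: "time": time; "joint_positions": joint angles; "qd": joint speeds; "joint_torque": joint torques, N m; "position": TCP position; "tool_rot": TCP orientation; "ft_force": force on the tool from outside, world axes, zero at the start; "torque": the same for the moment, N m; "grip_width": opening from 0.0 (shut) to 1.0 (fully open); "grip_force": force on a finger pad.
Only numpy, scipy, OpenCV 4.12 (cv2) and the standard library are available. Lean on these libraries where they do the work, as an engineer would, in place of code of your own. Each camera call takes 0.05 s, during which the arm holds its last target. There are 200 camera calls.

## Working session

There is one attempt and no reset: what is moved stays moved. The work goes in short steps, Python scripts to look and compute and a tool call to move; the robot and the scene stay as the last step left them, time stands still between calls to the robot, and variables do not carry over. Pictures are saved under pics/ and viewed, at most 10 in all, crops included, and the job is handed in when it is done.

Besides the shell and the picture viewer there is one more tool, called after "Emit:" in YAML: its name, and indented under it one key for each argument. arm_command: Moves the arm, as the interface text tells. Its arguments: {"type":"object","properties":{"motion":{"type":"array"},"newtons":{"type":"number"}},"required":["motion"]}

```bash
mkdir -p pics
python3 - <<'E'
from bench import *
import cv2,numpy as np
s=get_state();print(s)
for n in("scene","side"):
    im,d=get_image(n);p=camera_params(n)
    np.savez(n+"0.npz",im=im,d=d,K=p["intrinsics"],E=p["extrinsics"])
    cv2.imwrite(f"pics/{n}0.png",im[:,:,::-1]);print(n,p)
E
```

```text
{'time': 0.0, 'joint_positions': array([ 0.01409333,  0.32180066, -0.07007098,  1.45166842,  0.02259025,
        1.37076883, -0.05690531]), 'qd': array([ 0.00051582,  0.00226325, -0.00043621, -0.00021082, -0.00040583,
       -0.00095493, -0.00022922]), 'joint_torque': array([-2.58547143e-04, -4.91284704e+01, -4.03903294e-01, -3.12526345e+01,
       -6.40594075e-02,  4.37659642e-02,  1.61017233e-04]), 'position': array([ 6.49485225e-01, -4.89414392e-05,  2.35479173e-01]), 'tool_rot': array([-2.22053997e+00, -2.22057726e+00,  2.16292661e-03]), 'ft_force': array([-0.6773018 , -0.37707504,  0.43574774]), 'torque': array([ 0.02425475,  0.03095318, -0.01689738]), 'grip_force': 0.0, 'grip_width': 0.9936164637783451}
scene {'intrinsics': array([[509.14121604,   0.        , 332.84985302],
       [  0.        , 509.14121604, 237.7407339 ],
       [  0.        ,   0.        ,   1.        ]]), 'extrinsics': array([[ 0.16178228,  0.55045105, -0.81904221,  1.48665209],
       [ 0.98666508, -0.07521706,  0.1443413 , -0.14566355],
       [ 0.01784687, -0.83147221, -0.55527962,  0.70307839],
       [ 0.        ,  0.        ,  0.        ,  1.        ]])}
side {'intrinsics': array([[477.22629597,   0.        , 320.16681359],
       [  0.        , 477.22629597, 242.10081857],
       [  0.        ,   0.        ,   1.        ]]), 'extrinsics': array([[-9.26404827e-01, -2.63984212e-01,  2.68489166e-01,
         2.35850586e-01],
       [-3.76527797e-01,  6.47688661e-01, -6.62364111e-01,
         7.22587510e-01],
       [ 9.56279081e-04, -7.14710944e-01, -6.99419296e-01,
         8.38781700e-01],
       [ 0.00000000e+00,  0.00000000e+00,  0.00000000e+00,
         1.00000000e+00]])}
```

View pics/scene0.png

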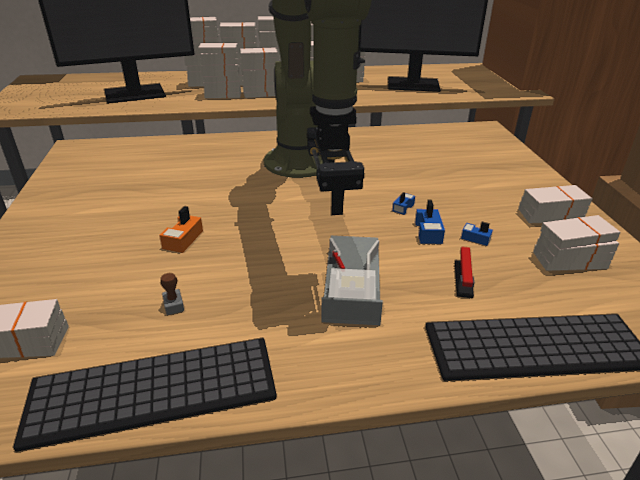

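View pics/side0.png

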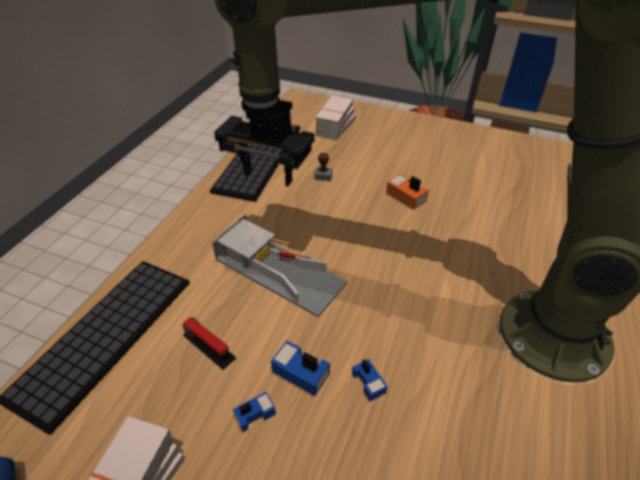

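The scene view shows the blue cassette at (430,225), between two smaller look-alikes. The dock is at (352,282), open towards the robot, with the red pawl on its image-left (-y) side. In the side view the cassette is at (300,367) and the dock at (280,265). Next I measure both from depth.

```bash
cat > h.py <<'E'
import cv2,numpy as np
def cloud(d,K,E):
    v,u=np.mgrid[:480,:640]
    P=np.stack([(u-K[0,2])*d/K[0,0],(v-K[1,2])*d/K[1,1],d],-1)@E[:3,:3].T+E[:3,3]
    P[d<=0]=np.nan
    return P
def load(n):
    f=np.load(n+".npz");return f["im"],cloud(f["d"],f["K"],f["E"]),f
E
python3 - <<'E'
from h import *
for n,box in(("scene0",(405,190,455,255)),("side0",(255,330,340,405))):
    im,P,f=load(n);u0,v0,u1,v1=box
    hsv=cv2.cvtColor(im,cv2.COLOR_RGB2HSV)
    Q=P[v0:v1,u0:u1].reshape(-1,3);h=hsv[v0:v1,u0:u1].reshape(-1,3)
    top=(Q[:,2]>.034)&(Q[:,2]<.046)
    fin=(Q[:,2]>.055)&(Q[:,2]<.085)
    T=Q[top];F=Q[fin]
    r=cv2.minAreaRect((T[:,:2]*1000).astype(np.float32))
    print(n,"top",len(T),r,cv2.boxPoints(r).round().tolist(),"fin",len(F),F.mean(0),F.min(0),F.max(0),np.median(T[:,2]))
    rf=cv2.minAreaRect((F[:,:2]*1000).astype(np.float32));print(rf)
    # dock
    box=(315,225,390,335) if n=="scene0" else (205,210,355,320)
    u0,v0,u1,v1=box
    Q=P[v0:v1,u0:u1].reshape(-1,3);m=(Q[:,2]>.006)
    D=Q[m&(hsv[v0:v1,u0:u1,1].ravel()<60)]
    D=D[D[:,2]<.12]
    r=cv2.minAreaRect((D[:,:2]*1000).astype(np.float32));print("dock",r,cv2.boxPoints(r).round().tolist(),D[:,2].max())
    print(np.histogram(D[:,2],bins=np.arange(0,.12,.005)))
# enlarged crops
a=load("scene0")[0][190:335,310:460];b=load("side0")[0][205:405,200:350]
c=np.hstack([cv2.resize(a,(400,387)),cv2.resize(b,(290,387))])
cv2.imwrite("pics/c1.png",c[:,:,::-1])
E
```

```text
scene0 top 442 ((457.0876159667969, 279.97705078125), (57.215091705322266, 105.19140625), 81.41796112060547) [[401.0, 260.0], [505.0, 244.0], [513.0, 300.0], [409.0, 316.0]] fin 72 [0.44126269 0.2814125  0.06886989] [0.4214388  0.27513909 0.05561277] [0.45205877 0.29013412 0.07805515] 0.03953807181911223
((437.0746154785156, 283.04437255859375), (12.739175796508789, 29.923818588256836), 80.76376342773438)
dock ((612.3106079101562, 53.99918746948242), (117.45555114746094, 305.91522216796875), 77.6358642578125) [[450.0, 29.0], [749.0, -36.0], [774.0, 79.0], [475.0, 144.0]] 0.06449717669973365
(array([   0,  965,  666,  147,  138,  158,  153,  207,  172,  116,  120,
       1292,  304,    0,    0,    0,    0,    0,    0,    0,    0,    0,
          0]), array([0.   , 0.005, 0.01 , 0.015, 0.02 , 0.025, 0.03 , 0.035, 0.04 ,
       0.045, 0.05 , 0.055, 0.06 , 0.065, 0.07 , 0.075, 0.08 , 0.085,
       0.09 , 0.095, 0.1  , 0.105, 0.11 , 0.115]))
side0 top 1172 ((454.19683837890625, 284.20709228515625), (58.774017333984375, 101.93999481201172), 81.07962799072266) [[399.0, 263.0], [500.0, 247.0], [509.0, 305.0], [408.0, 321.0]] fin 186 [0.43182078 0.29023911 0.07065415] [0.41761228 0.28051926 0.05519539] [0.44740329 0.29595161 0.07927491] 0.04067423448304247
((432.18701171875, 288.5300598144531), (12.769445419311523, 29.78594207763672), 78.79463958740234)
dock ((608.6678466796875, 57.8526725769043), (119.63164520263672, 303.6978454589844), 77.42181396484375) [[447.0, 33.0], [744.0, -34.0], [770.0, 83.0], [473.0, 149.0]] 0.06495058790074193
(array([   0, 1202, 1796,  193,  178,  169,  166,  224,  160,   27,   27,
        841,  419,    0,    0,    0,    0,    0,    0,    0,    0,    0,
          0]), array([0.   , 0.005, 0.01 , 0.015, 0.02 , 0.025, 0.03 , 0.035, 0.04 ,
       0.045, 0.05 , 0.055, 0.06 , 0.065, 0.07 , 0.075, 0.08 , 0.085,
       0.09 , 0.095, 0.1  , 0.105, 0.11 , 0.115]))
```

View pics/c1.png

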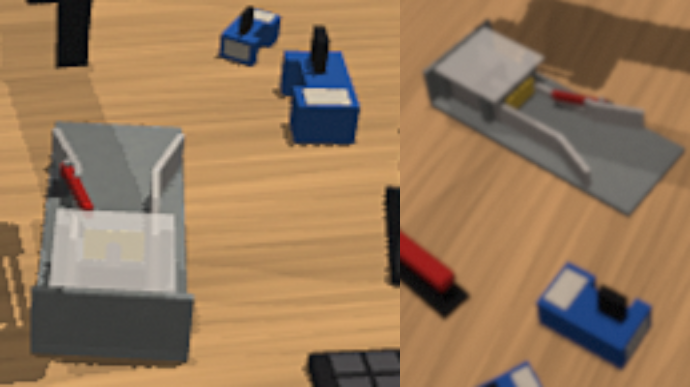

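The crop confirms the pose of each:

| Item | Position (mm) | Yaw | Detail |
|---|---|---|---|
| Cassette fin | about (435, 286) | about -8.8° | Leading end +x, notch on the -y side |
| Dock origin | about (604, 57) | about -12.4° | Trough open towards the robot |

So I move above the fin with the fingers turned across it.

Emit:
arm_command:
  motion:
    - [50,120,-90,0,-35]
    - [50,180,-135,0,-35]
    - [50,200,-150,0,-35]
    - [50,200,-150,0,-35]
    - [50,200,-150,0,-35]
  newtons: 25

```text
time: 0.52
position: [0.5233, 0.1678, 0.2361]
tool_rot: [-1.442, -2.791, 0.001]
ft_force: [0.3, 0.6, -0.8]
grip_width: 0.705
grip_force: 0.0
```

```bash
cat >> h.py <<'E'
from bench import *
from scipy.spatial.transform import Rotation as R
def goto(x,y,z,yaw):
    "tool shift (mm) and spin (deg) from now to a TCP target in mm; yaw = world angle of the cassette x axis (tool y = yaw+90)"
    s=get_state();M=R.from_rotvec(s["tool_rot"]).as_matrix()
    sh=M.T@(np.array([x,y,z])-s["position"]*1000)
    cur=np.degrees(np.arctan2(M[1,1],M[0,1]))
    sp=(cur-(yaw+90)+180)%360-180
    print("t",round(s["time"],2),"pos",(s["position"]*1000).round(1),"shift",sh.round(1),"spin",round(sp,1),"tilt",np.degrees(np.arccos(-M[2,2])).round(2),"f",s["ft_force"].round(1),"j",s["joint_positions"].round(2),"grip",round(s["grip_width"]*87,1),round(s["grip_force"],1))
E
python3 -c "
from h import *
goto(434.6,285.8,170,-8.8)"
```

```text
t 0.52 pos [523.3 167.8 236.1] shift [147.5  -4.1  66.1] spin -45.9 tilt 0.04 f [ 0.3  0.6 -0.8] j [-0.12  0.12 -0.26  1.7   0.03  1.33  0.23] grip 61.3 0.0
```

Emit:
arm_command:
  motion:
    - [50,148,-4,0,-46]
    - [50,148,-4,20,-46]
    - [50,148,-4,60,-46]
    - [50,148,-4,66,-46]
    - [50,148,-4,66,-46]

```text
time: 0.93
position: [0.4295, 0.2895, 0.1658]
tool_rot: [-0.499, -3.094, 0.004]
ft_force: [-0.8, 0.0, -0.1]
grip_width: 0.58
grip_force: 0.0
```

```bash
python3 -c "
from h import *
goto(434.6,285.8,170,-8.8)"
```

```text
t 0.93 pos [429.5 289.5 165.8] shift [-6.  -2.  -4.2] spin -9.5 tilt 0.48 f [-0.8  0.  -0.1] j [-0.25  0.12 -0.41  1.85  0.05  1.19  0.57] grip 50.5 0.0
```

Emit:
arm_command:
  motion:
    - [50,0,0,0,-9.5]
    - [50,0,0,0,-9.5]
    - [50,0,0,0,-9.5]
    - [50,0,0,0,-9.5]

```text
time: 1.27
position: [0.4367, 0.2854, 0.1703]
tool_rot: [-0.268, -3.13, 0.001]
ft_force: [-0.3, -0.9, 0.7]
grip_width: 0.576
grip_force: 0.0
```

Run:
```python
from h import *
goto(434.6,285.8,170,-8.8)
p=camera_params("wrist");im,d=get_image("wrist")
np.savez("w1.npz",im=im,d=d,K=p["intrinsics"],E=p["extrinsics"])
P=cloud(d,p["intrinsics"],p["extrinsics"])
cv2.imwrite("pics/w1.png",im[:,:,::-1])
hsv=cv2.cvtColor(im,cv2.COLOR_RGB2HSV)
near=np.hypot(P[...,0]-.455,P[...,1]-.282)<.075
for lo,hi in((.034,.046),(.062,.085)):
    Q=P[near&(P[...,2]>lo)&(P[...,2]<hi)]
    if len(Q)>5:
        r=cv2.minAreaRect((Q[:,:2]*1000).astype(np.float32));print(lo,len(Q),r,np.median(Q[:,2]))
```

```text
t 1.27 pos [436.7 285.4 170.3] shift [2.2 0.  0.3] spin -1.0 tilt 0.03 f [-0.3 -0.9  0.7] j [-0.24  0.12 -0.42  1.84  0.05  1.19  0.73] grip 50.1 0.0
0.034 7752 ((452.6094055175781, 283.7817687988281), (56.128196716308594, 94.99128723144531), 80.67366790771484) 0.04021164838184407
0.062 954 ((433.7722473144531, 286.8794250488281), (11.994170188903809, 29.816286087036133), 80.57518005371094) 0.07580642321017877
```

View pics/w1.png

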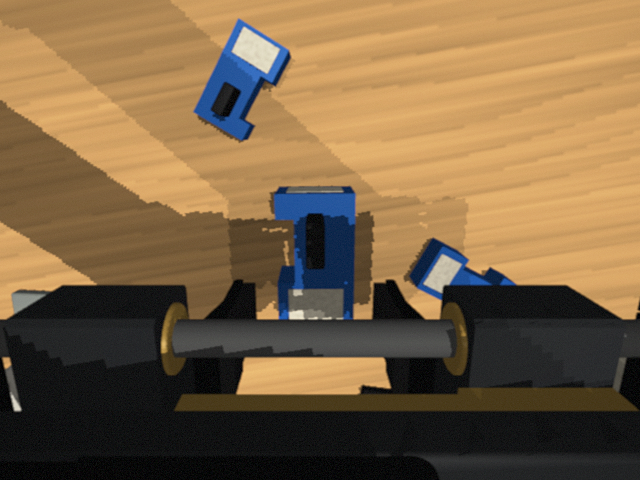

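The wrist view shows the fin at (315,240), with the notch on the image-left (-y) side, as it must be. It measures (433.8, 286.9) at yaw -9.4°, with its top at 76 mm. Next I descend and grip.

Emit:
arm_command:
  motion:
    - [50,3,1,35,0]
    - [50,3,1,70,0]
    - [50,3,1,100,0]
    - [50,3,1,111,0]
    - [50,3,1,111,0]

```text
time: 1.73
position: [0.4326, 0.2859, 0.0572]
tool_rot: [-0.267, -3.126, 0.004]
ft_force: [-0.5, 0.1, 0.4]
grip_width: 0.574
grip_force: 0.0
```

Emit:
arm_command:
  motion:
    - [5,0,0,0,0]
    - [5,0,0,0,0]
    - [5,0,0,0,0]
    - [5,0,0,0,0]
    - [5,0,0,0,0]
  newtons: 25

```text
time: 2.15
position: [0.4348, 0.2874, 0.0607]
tool_rot: [0.266, 3.128, 0.002]
ft_force: [0.3, 0.0, -0.1]
grip_width: 0.282
grip_force: 0.0
```

```bash
python3 -c "
from h import *
goto(434.6,285.8,59,-9.4)"
```

```text
t 2.15 pos [434.8 287.4  60.7] shift [-0.1 -1.7  1.7] spin -0.3 tilt 0.12 f [ 0.3  0.  -0.1] j [-0.26  0.24 -0.41  1.95  0.11  0.97  0.67] grip 24.6 0.0
```

Emit:
arm_command:
  motion:
    - [5,0,0,0,0]
    - [5,0,0,0,0]
    - [5,0,0,0,0]
    - [5,0,0,0,0]
    - [5,0,0,0,0]
  newtons: 30

```text
time: 2.57
position: [0.4342, 0.2869, 0.0598]
tool_rot: [0.266, 3.13, -0.001]
ft_force: [-1.2, -1.5, 3.0]
grip_width: 0.135
grip_force: 30.0
```

Emit:
arm_command:
  motion:
    - [5,0,0,-5,0]
    - [5,0,0,-25,0]
    - [5,0,0,-50,0]
    - [5,0,0,-60,0]
    - [5,0,0,-60,0]

```text
time: 2.98
position: [0.4356, 0.2883, 0.122]
tool_rot: [0.265, 3.126, 0.005]
ft_force: [0.6, -0.7, -2.2]
grip_width: 0.136
grip_force: 30.0
```

```bash
python3 -c "
from h import *
goto(499.7,80.4,120,-12.4)"
```

```text
t 2.98 pos [435.6 288.3 122. ] shift [ -98.2 -194.2    1.7] spin 2.7 tilt 0.3 f [ 0.6 -0.7 -2.2] j [-0.25  0.16 -0.42  1.9   0.07  1.09  0.71] grip 11.8 30.0
```

Emit:
arm_command:
  motion:
    - [5,-10,-20,0,1]
    - [5,-24,-48,0,2]
    - [5,-38,-76,0,3]
    - [5,-52,-104,0,3]
    - [5,-66,-132,0,3]

```text
time: 3.4
position: [0.4762, 0.1442, 0.118]
tool_rot: [-0.346, -3.121, 0.001]
ft_force: [0.6, 0.7, -2.0]
grip_width: 0.137
grip_force: 30.0
```

Emit:
arm_command:
  motion:
    - [5,-12,-24,0,0]
    - [5,-22,-44,0,0]
    - [5,-29,-57,0,0]
    - [5,-31,-61,0,0]
    - [5,-31,-61,0,0]

```text
time: 3.82
position: [0.4932, 0.0782, 0.1183]
tool_rot: [-0.351, -3.12, 0.001]
ft_force: [0.2, 1.0, -2.6]
grip_width: 0.137
grip_force: 30.0
```

Run:
```python
from h import *
goto(499.7,80.4,120,-12.4)
for n in("wrist","scene","side"):
    p=camera_params(n);im,d=get_image(n)
    np.savez(n+"2.npz",im=im,d=d,K=p["intrinsics"],E=p["extrinsics"])
    cv2.imwrite(f"pics/{n}2.png",im[:,:,::-1])
a=cv2.resize(load("scene2")[0][150:340,260:440],(380,401));b=load("wrist2")[0]
cv2.imwrite("pics/c2.png",np.hstack([a,cv2.resize(b,(415,401))])[:,:,::-1])
```

```text
t 3.82 pos [493.2  78.2 118.3] shift [-5.8  3.6 -1.7] spin -0.4 tilt 0.11 f [ 0.2  1.  -2.6] j [ 0.02  0.11 -0.24  1.95  0.03  1.08  1.11] grip 11.9 30.0
```

View pics/c2.png

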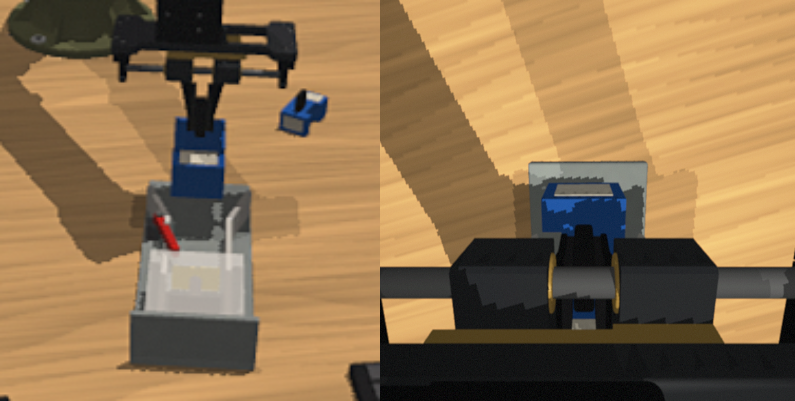

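The cassette hangs level above the open end of the trough. The wrist half of the picture shows the dock floor's rear edge behind the cassette's rear. I'll check the alignment within the same cameras.

Run:
```python
from h import *
for n in("wrist2","scene2","side2"):
    im,P,f=load(n);sat=cv2.cvtColor(im,cv2.COLOR_RGB2HSV)
    X=P*1000
    inb=(np.abs(X[...,0]-590)<190)&(np.abs(X[...,1]-57)<120)
    grey=(sat[...,1]<70)
    D=X[inb&grey&(X[...,2]>5)&(X[...,2]<70)]
    r=cv2.minAreaRect(D[:,:2].astype(np.float32));print(n,"dock",np.round(r[0],1),np.round(r[1],1),round(r[2],2))
    if n!="wrist2":
        # channel wall tops
        a=np.radians(-12.4);u=np.array([np.cos(a),np.sin(a)]);v=np.array([-u[1],u[0]])
        W=X[inb&grey&(X[...,2]>36.5)&(X[...,2]<43)];q=W[:,:2]-[604.2,57.3];
        xs=q@u;ys=q@v;m=(xs>-25)&(xs<50)
        for s in(-1,1):
            k=m&(ys*s>20)&(ys*s<50);
            if k.sum()>10: print(" wall",s,k.sum(),ys[k].min().round(1),ys[k].max().round(1),np.polyfit(xs[k],ys[k],1).round(3))
    else:
        Fl=X[inb&grey&(X[...,2]>5)&(X[...,2]<15)];print(" floor",cv2.minAreaRect(Fl[:,:2].astype(np.float32)),np.median(Fl[:,2]))
    B=X[inb&(sat[...,0]>100)&(sat[...,0]<130)&(sat[...,1]>120)&(X[...,2]>92)&(X[...,2]<108)]
    r=cv2.minAreaRect(B[:,:2].astype(np.float32));print(" cassette",len(B),np.round(r[0],1),np.round(r[1],1),round(r[2],2),np.median(B[:,2]),np.round(cv2.boxPoints(r)).tolist())
```

```text
wrist2 dock [497.8  82.1] [117.7  74.7] 77.4
 floor ((497.7629699707031, 82.0945053100586), (117.7396011352539, 74.68359375), 77.40217590332031) 10.06166946891901
 cassette 6099 [500.   77.4] [55.8 70.6] 77.3 98.68061855044594 [[459.0, 58.0], [528.0, 42.0], [541.0, 97.0], [472.0, 112.0]]
scene2 dock [611.7  54.1] [116.9 307.4] 77.64
 wall 1 30 29.4 31.9 [-3.0000e-03  3.0586e+01]
 cassette 306 [518.8  72.2] [ 51.8 101.9] 77.78 98.05046357117791 [[463.0, 58.0], [563.0, 36.0], [574.0, 87.0], [474.0, 108.0]]
side2 dock [609.3  58. ] [119.9 307.1] 77.7
 wall 1 90 28.8 38.0 [-9.0000e-03  3.4166e+01]
 cassette 277 [506.2 100.2] [107.8  51.6] 19.03 99.35159177077114 [[447.0, 107.0], [464.0, 58.0], [566.0, 93.0], [549.0, 142.0]]
```

Emit:
arm_command:
  motion:
    - [5,-1,2,0,0]
    - [5,-3,4,10,0]
    - [5,-3,4,25,0]
    - [5,-3,4,35,0]
    - [5,-3,4,38,0]
  newtons: 40

```text
time: 4.38
position: [0.4959, 0.0831, 0.0791]
tool_rot: [-0.345, -3.119, 0.001]
ft_force: [-0.4, 0.8, -2.5]
grip_width: 0.135
grip_force: 40.0
```

Emit:
arm_command:
  motion:
    - [5,0,0,3,0]
    - [5,0,0,6,0]
    - [5,0,0,8,0]
    - [5,0,0,8,0]

```text
time: 4.72
position: [0.4976, 0.0828, 0.0735]
tool_rot: [0.347, 3.122, 0.0]
ft_force: [-0.2, -0.7, -2.3]
grip_width: 0.137
grip_force: 40.0
```

Run:
```python
from h import *
goto(499.7,80.4,70,-12.6)
for n in("wrist","scene"):
    p=camera_params(n);im,d=get_image(n)
    np.savez(n+"3.npz",im=im,d=d,K=p["intrinsics"],E=p["extrinsics"])
    im,P,f=load(n+"3");sat=cv2.cvtColor(im,cv2.COLOR_RGB2HSV);X=P*1000
    inb=(np.abs(X[...,0]-590)<190)&(np.abs(X[...,1]-57)<120)
    D=X[inb&(sat[...,1]<70)&(X[...,2]>5)&(X[...,2]<(15 if n=="wrist" else 70))]
    r=cv2.minAreaRect(D[:,:2].astype(np.float32));print(n,"dock",np.round(r[0],1),np.round(r[1],1),round(r[2],2))
    B=X[inb&(sat[...,0]>100)&(sat[...,0]<130)&(sat[...,1]>120)&(X[...,2]>44)&(X[...,2]<60)]
    r=cv2.minAreaRect(B[:,:2].astype(np.float32));print(" cassette",len(B),np.round(r[0],1),np.round(r[1],1),round(r[2],2),np.median(B[:,2]))
a=cv2.resize(load("scene3")[0][150:340,260:440],(380,401));b=load("wrist3")[0]
cv2.imwrite("pics/c3.png",np.hstack([a,cv2.resize(b,(415,401))])[:,:,::-1])
```

```text
t 4.72 pos [497.6  82.8  73.5] shift [-2.5 -1.9  3.5] spin -0.1 tilt 0.01 f [-0.2 -0.7 -2.3] j [ 0.01  0.17 -0.24  1.98  0.05  0.99  1.09] grip 11.9 40.0
wrist dock [490.   83.8] [117.9  58.9] 77.38
 cassette 6097 [504.5  81.8] [55.8 70.9] 77.41 53.81956955528883
scene dock [610.2  54.5] [116.9 309.2] 77.49
 cassette 365 [521.3  75.9] [ 53.  103.8] 77.78 53.25421925325924
```

View pics/c3.png

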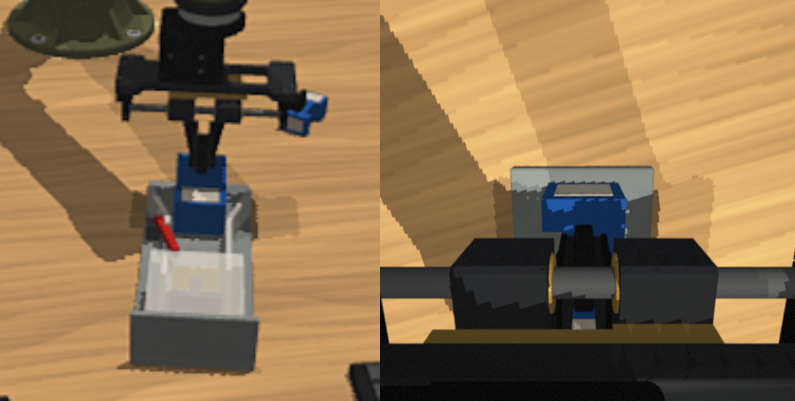

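Seated nearly on the floor, the cassette is 1.2–1.5 mm left of the channel's centre line and about 3.5 mm high. I correct both.

Emit:
arm_command:
  motion:
    - [5,0,-1.4,0,0]
    - [5,0,-1.4,1.5,0]
    - [5,0,-1.4,3,0]
    - [5,0,-1.4,3,0]
    - [5,0,-1.4,3,0]

```text
time: 5.23
position: [0.4971, 0.0814, 0.0705]
tool_rot: [-0.347, -3.122, 0.0]
ft_force: [-0.4, -0.3, -2.6]
grip_width: 0.13
grip_force: 40.0
```

```bash
python3 -c "
from h import *
goto(499.7,80.4,70,-12.6)"
```

```text
t 5.23 pos [497.1  81.4  70.5] shift [-2.7 -0.4  0.5] spin -0.1 tilt 0.01 f [-0.4 -0.3 -2.6] j [ 0.01  0.18 -0.24  1.99  0.05  0.98  1.09] grip 11.3 40.0
```

Emit:
arm_command:
  motion:
    - [5,0,0,0.6,0]
    - [5,-5,0,0.6,0]
    - [5,-11,0,0.6,0]
    - [5,-17,0,0.6,0]
    - [5,-23,0,0.6,0]

```text
time: 5.65
position: [0.5208, 0.076, 0.07]
tool_rot: [0.348, 3.122, 0.0]
ft_force: [-0.5, -0.7, -2.9]
grip_width: 0.134
grip_force: 40.0
```

Emit:
arm_command:
  motion:
    - [5,-3,0,0,0]
    - [5,-6,0,0,0]
    - [5,-9,0,0,0]
    - [5,-12,0,0,0]
    - [5,-12,0,0,0]

```text
time: 6.07
position: [0.531, 0.075, 0.07]
tool_rot: [-0.346, -3.121, -0.002]
ft_force: [-2.8, 3.1, -0.0]
grip_width: 0.135
grip_force: 40.0
```

```bash
python3 -c "
from h import *
goto(497.1,81.4,70,-12.6)"
```

```text
t 6.07 pos [531.  75.  70.] shift [34.4 -1.1  0. ] spin -0.0 tilt 0.11 f [-2.8  3.1 -0. ] j [ 0.01  0.24 -0.23  1.91  0.06  1.    1.11] grip 11.7 40.0
```

Emit:
arm_command:
  motion:
    - [5,0,0.7,0,0]
    - [5,0,0.7,0,0]
    - [5,0,0.7,0,0]

```text
time: 6.32
position: [0.531, 0.075, 0.0699]
tool_rot: [-0.346, -3.122, -0.001]
ft_force: [-3.3, 2.8, 1.2]
grip_width: 0.135
grip_force: 40.0
```

Emit:
arm_command:
  motion:
    - [5,-3,0,0,0]
    - [5,-6,0,0,0]
    - [5,-9,0,0,0]
    - [5,-9,0,0,0]

```text
time: 6.65
position: [0.5406, 0.073, 0.0699]
tool_rot: [0.346, 3.122, 0.001]
ft_force: [-1.7, 3.5, -1.6]
grip_width: 0.134
grip_force: 40.0
```

```bash
python3 -c "
from h import *
goto(497.1,81.4,70,-12.6)"
```

```text
t 6.65 pos [540.6  73.   69.9] shift [44.3 -1.3 -0.1] spin -0.1 tilt 0.05 f [-1.7  3.5 -1.6] j [ 0.02  0.26 -0.22  1.89  0.07  1.    1.11] grip 11.7 40.0
```

Emit:
arm_command:
  motion:
    - [5,-4,0,0,0]
    - [5,-8,0,0,0]
    - [5,-12,0,0,0]
    - [5,-15,0,0,0]
    - [5,-15,0,0,0]

```text
time: 7.07
position: [0.5555, 0.0695, 0.0699]
tool_rot: [0.347, 3.122, 0.001]
ft_force: [-1.2, 3.8, -2.8]
grip_width: 0.136
grip_force: 40.0
```

```bash
python3 -c "
from h import *
goto(497.1,81.4,70,-12.6)"
```

```text
t 7.07 pos [555.5  69.5  69.9] shift [59.6 -1.2 -0.2] spin -0.1 tilt 0.06 f [-1.2  3.8 -2.8] j [ 0.02  0.28 -0.22  1.86  0.07  1.01  1.12] grip 11.8 40.0
```

Emit:
arm_command:
  motion:
    - [5,0,0.6,0,0]
    - [5,-4,0.6,0,0]
    - [5,-8,0.6,0,0]
    - [5,-12,0.6,0,0]
    - [5,-12,0.6,0,0]

```text
time: 7.48
position: [0.5678, 0.0669, 0.0699]
tool_rot: [0.348, 3.121, 0.0]
ft_force: [-0.3, 3.4, -3.3]
grip_width: 0.132
grip_force: 40.0
```

```bash
python3 -c "
from h import *
goto(497.1,81.4,70,-12.6)
im,d=get_image('scene');i2,d=get_image('side')
cv2.imwrite('pics/c4.png',np.hstack([cv2.resize(im[190:340,300:410],(400,545)),cv2.resize(i2[180:330,190:300],(400,545))])[:,:,::-1])"
```

```text
t 7.48 pos [567.8  66.9  69.9] shift [72.2 -1.4 -0.2] spin -0.1 tilt 0.09 f [-0.3  3.4 -3.3] j [ 0.02  0.3  -0.21  1.83  0.07  1.01  1.13] grip 11.5 40.0
```

View pics/c4.png

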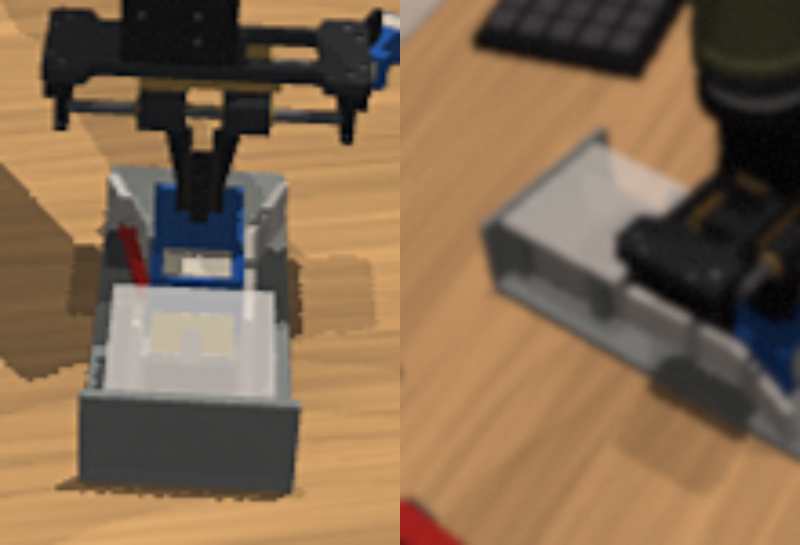

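The picture shows the cassette straight in the channel, its front near the pawl nose at (140,285). Forces are small, so I advance in small force-watched steps.

Emit:
arm_command:
  motion:
    - [5,-2,0,0,0]
    - [5,-4,0,0,0]
    - [5,-6,0,0,0]
    - [5,-8,0,0,0]
    - [5,-10,0,0,0]

```text
time: 8.0
position: [0.5766, 0.0649, 0.07]
tool_rot: [-0.347, -3.122, -0.0]
ft_force: [-2.1, 2.8, -1.5]
grip_width: 0.133
grip_force: 40.0
```

Emit:
arm_command:
  motion:
    - [5,-2,0,0,0]
    - [5,-4,0,0,0]
    - [5,-6,0,0,0]
    - [5,-6,0,0,0]

```text
time: 8.33
position: [0.583, 0.0633, 0.0699]
tool_rot: [0.348, 3.121, 0.0]
ft_force: [-1.0, 3.7, -2.0]
grip_width: 0.136
grip_force: 40.0
```

```bash
python3 -c "
from h import *
goto(497.1,81.4,70,-12.6)"
```

```text
t 8.33 pos [583.   63.3  69.9] shift [87.8 -1.3 -0.1] spin -0.1 tilt 0.05 f [-1.   3.7 -2. ] j [ 0.02  0.33 -0.21  1.79  0.08  1.02  1.13] grip 11.8 40.0
```

Emit:
arm_command:
  motion:
    - [5,-1.5,0,0,0]
    - [5,-3,0,0,0]
    - [5,-4.5,0,0,0]
    - [5,-6,0,0,0]
    - [5,-6,0,0,0]

```text
time: 8.75
position: [0.5883, 0.0623, 0.0699]
tool_rot: [-0.347, -3.122, -0.0]
ft_force: [-3.6, 3.6, -1.6]
grip_width: 0.137
grip_force: 40.0
```

Emit:
arm_command:
  motion:
    - [5,-1.5,0,0,0]
    - [5,-3,0,0,0]
    - [5,-4.5,0,0,0]
    - [5,-5,0,0,0]
    - [5,-5,0,0,0]

```text
time: 9.17
position: [0.5914, 0.0616, 0.07]
tool_rot: [-0.346, -3.119, 0.001]
ft_force: [-7.9, 3.6, 3.2]
grip_width: 0.132
grip_force: 40.0
```

Emit:
arm_command:
  motion:
    - [5,-1,0,0,0]
    - [5,-2,0,0,0]
    - [5,-3,0,0,0]
    - [5,-3,0,0,0]

```text
time: 9.5
position: [0.5934, 0.0611, 0.0701]
tool_rot: [-0.346, -3.117, 0.001]
ft_force: [-11.2, 4.4, 5.9]
grip_width: 0.131
grip_force: 40.0
```

Emit:
arm_command:
  motion:
    - [5,-1,0,0,0]
    - [5,-2,0,0,0]
    - [5,-3,0,0,0]
    - [5,-3,0,0,0]

```text
time: 9.83
position: [0.5951, 0.0607, 0.0701]
tool_rot: [-0.345, -3.114, 0.001]
ft_force: [-14.0, 4.4, 8.4]
grip_width: 0.131
grip_force: 40.0
```

```bash
python3 -c "
from h import *
goto(497.1,81.4,70,-12.6)"
```

```text
t 9.83 pos [595.1  60.7  70.1] shift [100.1  -1.3   1. ] spin -0.0 tilt 0.49 f [-14.    4.4   8.4] j [ 0.03  0.36 -0.2   1.75  0.08  1.04  1.14] grip 11.4 40.0
```

```bash
python3 -c "
from h import *
im,d=get_image('scene');p=camera_params('scene');np.savez('scene5.npz',im=im,d=d,K=p['intrinsics'],E=p['extrinsics'])
a=load('scene0')[0]
f=lambda i:cv2.resize(i[215:300,315:390],(390,442),interpolation=cv2.INTER_CUBIC)
cv2.imwrite('pics/c5.png',np.hstack([f(a),f(im)])[:,:,::-1])"
```

```text
(no output)
```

View pics/c5.png

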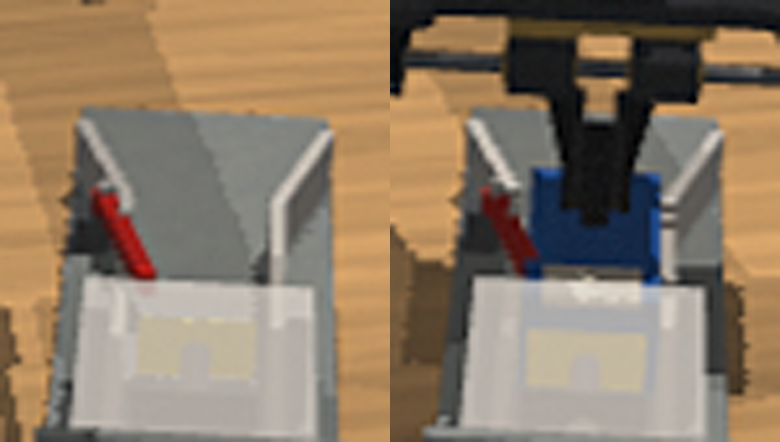

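```bash
cat >> h.py <<'E'
def pawl(n):
    im,P,f=load(n);X=P*1000;h=cv2.cvtColor(im,cv2.COLOR_RGB2HSV).astype(int)
    a=np.radians(-12.55);u=np.array([np.cos(a),np.sin(a)]);v=np.array([-u[1],u[0]])
    q=X[...,:2]-[604.2,57.3];x=q@u;y=q@v
    box=np.zeros((480,640),bool);box[225:300,315:390]=1
    m=box&((h[...,0]<8)|(h[...,0]>172))&(h[...,1]>150)&(np.abs(x)<100)&(X[...,2]>20)&(X[...,2]<50)
    b=np.arange(-60,80,10);k=np.digitize(x[m],b)
    print(n,"red",m.sum(),[(b[i-1]+5,y[m][k==i].mean().round(1),y[m][k==i].max().round(1)) for i in range(1,len(b)) if (k==i).sum()>2])
    j=m&(X[...,2]>34);print(" fit y=ax+b",np.polyfit(x[j],y[j],1).round(3),x[j].min().round(1),x[j].max().round(1))
    g=box&(h[...,0]>18)&(h[...,0]<35)&(h[...,1]>30)&(np.arange(480)[:,None]>262)
    vv,uu=np.nonzero(g);print(" yellow",g.sum(),vv.min(),vv.max(),vv.mean().round(2),uu.mean().round(2))
E
python3 -c "
from h import *
pawl('scene0');pawl('scene3');pawl('scene5')"
```

```text
scene0 red 79 [(np.int64(-35), np.float64(-45.3), np.float64(-40.4)), (np.int64(-25), np.float64(-41.6), np.float64(-37.6)), (np.int64(-15), np.float64(-38.4), np.float64(-32.7)), (np.int64(-5), np.float64(-34.2), np.float64(-30.0)), (np.int64(5), np.float64(-30.9), np.float64(-25.2)), (np.int64(15), np.float64(-27.2), np.float64(-22.6)), (np.int64(25), np.float64(-22.8), np.float64(-20.2))]
 fit y=ax+b [  0.373 -32.051] -36.2 23.7
 yellow 226 276 288 281.04 352.42
scene3 red 76 [(np.int64(-35), np.float64(-44.8), np.float64(-38.1)), (np.int64(-25), np.float64(-42.5), np.float64(-37.8)), (np.int64(-15), np.float64(-37.6), np.float64(-32.6)), (np.int64(-5), np.float64(-34.7), np.float64(-30.1)), (np.int64(5), np.float64(-29.7), np.float64(-25.1)), (np.int64(15), np.float64(-27.7), np.float64(-22.6)), (np.int64(25), np.float64(-23.9), np.float64(-20.2))]
 fit y=ax+b [  0.363 -32.226] -31.7 26.1
 yellow 226 276 287 281.06 352.48
scene5 red 60 [(np.int64(-35), np.float64(-46.4), np.float64(-42.5)), (np.int64(-25), np.float64(-41.8), np.float64(-37.7)), (np.int64(-15), np.float64(-37.3), np.float64(-32.6)), (np.int64(-5), np.float64(-33.7), np.float64(-29.9)), (np.int64(5), np.float64(-30.7), np.float64(-25.2)), (np.int64(15), np.float64(-30.8), np.float64(-29.4))]
 fit y=ax+b [  0.336 -32.822] -37.8 37.1
 yellow 234 266 289 281.99 352.34
```

The visible pawl line for x = -35 to +5 is back at its free position (within 1 mm), although the cassette's front is past the nose. The pawl has therefore clicked into the notch. I ease off to see whether it holds, before releasing.

Emit:
arm_command:
  motion:
    - [5,1.5,0,0,0]
    - [5,3,0,0,0]
    - [5,4.5,0,0,0]
    - [5,6,0,0,0]
    - [5,6,0,0,0]

```text
time: 10.3
position: [0.5918, 0.0614, 0.07]
tool_rot: [-0.346, -3.12, 0.001]
ft_force: [-6.1, 3.5, 1.0]
grip_width: 0.132
grip_force: 40.0
```

```bash
python3 -c "
from h import *
goto(497.1,81.4,70,-12.6)"
```

```text
t 10.3 pos [591.8  61.4  70. ] shift [96.8 -1.3  0.2] spin -0.1 tilt 0.14 f [-6.1  3.5  1. ] j [ 0.02  0.35 -0.2   1.77  0.08  1.03  1.14] grip 11.5 40.0
```

Emit:
arm_command:
  motion:
    - [5,1,0,0,0]
    - [5,2,0,0,0]
    - [5,3,0,0,0]
    - [5,4,0,0,0]
    - [5,4,0,0,0]

```text
time: 10.72
position: [0.5911, 0.0613, 0.0701]
tool_rot: [0.347, 3.118, -0.0]
ft_force: [5.2, 1.4, -6.8]
grip_width: 0.14
grip_force: 40.0
```

```bash
python3 -c "
from h import *
goto(497.1,81.4,70,-12.6)
im,d=get_image('scene');p=camera_params('scene');np.savez('scene6.npz',im=im,d=d,K=p['intrinsics'],E=p['extrinsics']);pawl('scene6')"
```

```text
t 10.72 pos [591.1  61.3  70.1] shift [96.1 -1.1 -0.3] spin -0.1 tilt 0.25 f [ 5.2  1.4 -6.8] j [ 0.02  0.34 -0.2   1.78  0.08  1.03  1.14] grip 12.2 40.0
scene6 red 57 [(np.int64(-35), np.float64(-47.0), np.float64(-47.0)), (np.int64(-25), np.float64(-41.7), np.float64(-37.8)), (np.int64(-15), np.float64(-38.8), np.float64(-32.8)), (np.int64(-5), np.float64(-35.0), np.float64(-30.1)), (np.int64(5), np.float64(-31.3), np.float64(-27.5)), (np.int64(15), np.float64(-30.2), np.float64(-29.1))]
 fit y=ax+b [  0.335 -32.916] -31.7 17.9
 yellow 242 266 290 280.57 352.5
```

The pull back stops dead at 591 mm while the wrist force reverses to +5 N, so the pawl holds. I centre the force, release and rise.

Emit:
arm_command:
  motion:
    - [5,-1.2,0,0,0]
    - [5,-2.2,0,0,0]
    - [5,-2.2,0,0,0]

```text
time: 11.02
position: [0.5914, 0.0614, 0.0701]
tool_rot: [-0.347, -3.122, 0.0]
ft_force: [-0.2, 2.9, -2.9]
grip_width: 0.138
grip_force: 40.0
```

Emit:
arm_command:
  motion:
    - [45,0,0,0,0]
    - [45,0,0,0,0]
    - [45,0,0,0,0]
    - [45,0,0,0,0]
    - [45,0,0,0,0]

```text
time: 11.43
position: [0.5916, 0.0609, 0.0703]
tool_rot: [0.348, 3.122, -0.001]
ft_force: [-0.1, 0.6, -0.0]
grip_width: 0.427
grip_force: 0.0
```

Emit:
arm_command:
  motion:
    - [45,0,0,-5,0]
    - [45,0,0,-25,0]
    - [45,0,0,-60,0]
    - [45,0,0,-100,0]
    - [45,0,0,-120,0]

```text
time: 11.85
position: [0.5932, 0.0618, 0.1953]
tool_rot: [0.347, 3.116, 0.002]
ft_force: [0.5, -0.4, 0.2]
grip_width: 0.518
grip_force: 0.0
```

Emit:
arm_command:
  motion:
    - [45,40,0,0,0]
    - [45,80,0,0,0]
    - [45,80,0,0,0]
    - [45,80,0,0,0]

```text
time: 12.18
position: [0.5115, 0.0796, 0.1904]
tool_rot: [0.344, 3.122, -0.001]
ft_force: [0.5, 0.3, 0.8]
grip_width: 0.52
grip_force: 0.0
```

```bash
python3 -c "
from h import *
goto(497.1,81.4,70,-12.6)
im,d=get_image('scene');p=camera_params('scene');np.savez('scene7.npz',im=im,d=d,K=p['intrinsics'],E=p['extrinsics']);pawl('scene7')
w,_=get_image('wrist')
cv2.imwrite('pics/c7.png',np.hstack([cv2.resize(im[190:340,300:410],(400,545)),cv2.resize(w,(400,545))])[:,:,::-1])"
```

```text
t 12.18 pos [511.5  79.6 190.4] shift [ 14.5  -1.3 120.4] spin 0.0 tilt 0.05 f [0.5 0.3 0.8] j [ 0.02  0.08 -0.24  1.83  0.02  1.23  1.13] grip 45.2 0.0
scene7 red 59 [(np.int64(-35), np.float64(-47.1), np.float64(-47.1)), (np.int64(-25), np.float64(-41.1), np.float64(-28.3)), (np.int64(-15), np.float64(-37.9), np.float64(-32.6)), (np.int64(-5), np.float64(-34.2), np.float64(-27.7)), (np.int64(5), np.float64(-31.7), np.float64(-27.5)), (np.int64(15), np.float64(-30.9), np.float64(-29.4))]
 fit y=ax+b [  0.334 -33.004] -31.7 14.2
 yellow 255 264 289 279.89 352.84
```

View pics/c7.png

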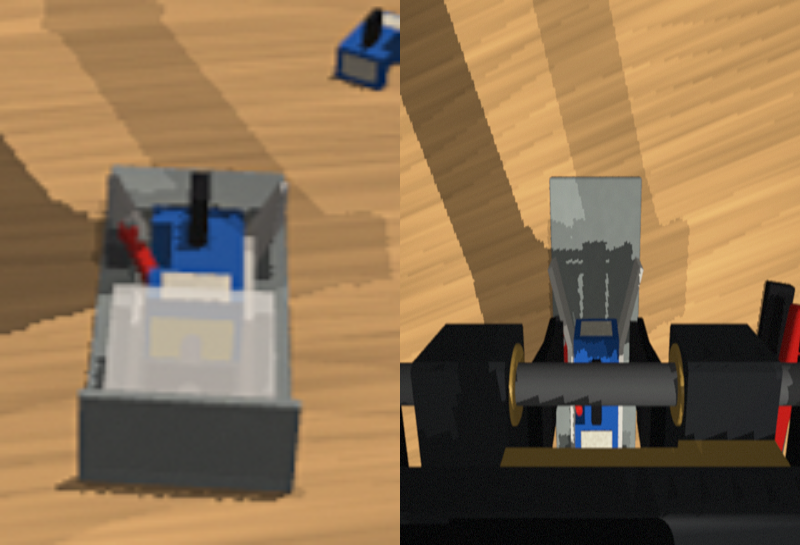

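The scene half shows the cassette resting under the hood with its fin free at (200,210). The wrist half shows the red pawl nose inside the notch at (578,410). The gripper touches nothing, so I hand in.

```bash
python3 -c "
from bench import *
print(close_job())"
```

```text
the job is handed in; nothing more can be done
None
```

The blue cassette is latched in the dock and held by the red pawl. The highest push I read was about 15 N, the gripper is clear, nothing else was touched, and the job was handed in at about 12 s.

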